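# Press a lever to let the lemon out of the dispenser

## Robot

A 7-joint arm with a two-finger parallel gripper is mounted at the origin on the work surface; the furniture and walls round the work are solid. World frame = base frame: x ahead of the robot, y to its left, z up, the work surface at z = 0. Lengths are in m, angles in rad, forces in N, time in s.
With the tool pointing down it reaches from about 0.425 to 0.95 m from the base axis. Payload 4.7 kg.
Tool frame: the origin (TCP) lies on the mounting face of the last link; the fingertips stand 173 mm ahead of it and the grasp point (between the pads) lies 155 mm ahead of it; z points along the fingers, y is the direction in which the jaws open and shut (so a half turn about z gives the same grasp; the last joint's range is limited). The gripper opens to 85 mm and grips with 20 to 120 N. Pads are 22 mm wide; open, the fingers measure 114 mm over their backs; the gripper's body (76 mm by 85 mm) begins 54 mm behind the grasp point. The pads swing forward as they close: fully open they stand 13 mm farther back than shut.
Start: joints at [1.211, 0.469, -0.049, 1.532, 0.024, 1.141, -0.082], TCP at [0.219, -0.638, 0.405] pointing down, gripper open.
Joint ranges: [-2.59, 2.59], [-0.33, 1.99], [-1.39, 1.29], [0.1, 2.45], [-1.04, 4.18], [0.21, 1.99], [-2.66, 2.66]. Speed limits (rad/s): [2.57, 2.57, 3.14, 3.14, 3.14, 3.14, 3.14].

## Interface

Orientations are given as a rotation vector (axis times angle).
In Python, from rig import bot, move_gripper, planner, readout, camera, camera_params, finish_job gives the robot as it stands. Calls block until the motion is done:
- bot.move_pose(position, orientation): joint-space move of the TCP to a pose.
- bot.movel(position, rot=None, vel=0.15): straight line of the TCP; rot=None keeps the orientation; vel is the mean speed in m/s.
- bot.movej(angles): joint-space move.
- move_gripper(opening, newtons=None): finger opening in m; newtons is the grip in N (None keeps the last); returns when the fingers have stopped.
- bot.hold(seconds).
- planner.inverse_kinematics(position, orientation): joint angles nearest the present ones, or None.
- readout.read_state(): the state.
- camera(name): name is "scene" or "top" or "wrist"; returns (picture, depth): 420x560x3 uint8, red, green, blue; 420x560 float32, m along the optical axis (not along the pixel's ray), 0 where there is no reading.
- camera_params(name): a dict with "K" (3x3 intrinsics, pixels), "world_to_cam" (4x4, takes a point from world to camera coordinates). Camera axes: x right, y up, looking along -z (the intrinsics and any distortion apply to the point x, -y, -z); pixel columns grow to the right and rows downward; lengths in m; the calibration is good to about 2 mm. A picture is of the moment at which its call begins: read the wrist's pose just before it. camera_params takes no time and is no camera call; for the wrist camera it gives the pose at the moment of the call.
A pose or a line that the arm cannot do raises bot.PlanningError and nothing moves.
- finish_job(): hands the job in, once; it reports no verdict.
The state is a dict: "t": time; "qpos": joint angles; "joint_vel": joint speeds; "effort": joint torques, N m; "ee_pos": TCP position; "tool_rot": TCP orientation; "wrist_force": force on the tool from outside, world axes, zero at the start; "moment": the same for the moment, N m; "gripper_width": finger opening in m.
Only numpy, scipy, OpenCV 4.12 (cv2) and the standard library are available. Lean on these libraries where they do the work, as an engineer would, in place of code of your own. Each camera call takes 0.05 s, during which the arm holds its last target. There are 200 camera calls.

## Task

Let the lemon roll out of the fruit dispenser into its front tray: with the fingertips press down the black pad on the outer end of the lever that works the lemon's gate, until the lemon has run out. Then let the lever come back up so that the gate shuts behind it. Do not lift the gates by hand or touch the fruit, do not open the lime's gate, and leave the other things where they are.

Things in the scene. Friction and masses are not known exactly. Their poses are not given: they have to be found in the camera images.
- dispenser: Pale wooden fruit dispenser, fixed, 290 deep x 190 wide x 150 mm high. Origin on the worktop midway between the gates; +x to its back, +y to its left lane. Two lanes 80 mm wide, at y = +45 and -45 mm, slope down to the front at 16 degrees; one holds the lemon, the other the lime (this changes). Both end in the front tray, x -153 to -35 mm, floor 12, lip 54 mm high.
- lemon_center (a point): Centre of the lemon: yellow, 70 x 51 x 50 mm, loose. It lies behind the gate of one lane, about 30 mm behind the gate plane, 80 mm up.
- lime_center (a point): Centre of the lime: green, 66 x 49 x 49 mm, loose, behind the gate of the other lane.
- lever_left (a joint): Blue lever on the dispenser's left (+y) side, works that side's gate; rocks on a pin 135 mm out from the origin, 135 mm up. 0 = at rest, outer end up, gate shut; 0.6 rad = outer end down on its stop, gate fully lifted. A spring swings it back. About 2 N at the pad starts it, 6 N reaches the stop; fruit passes the gate only beyond about 0.42 rad.
- lever_right (a joint): Blue lever on the dispenser's right (-y) side, works that side's gate; rocks on a pin 135 mm out from the origin, 135 mm up. 0 = at rest, outer end up, gate shut; 0.6 rad = outer end down on its stop, gate fully lifted. A spring swings it back. About 2 N at the pad starts it, 6 N reaches the stop; fruit passes the gate only beyond about 0.42 rad.
- pad_left (a point): Centre of the top face of the black rubber pad (50 x 46 mm) on the outer end of the left (+y) lever, about 177 mm above the worktop at rest. Moves with the lever: pushed to the stop it sinks 59 mm, shifting sideways under 10 mm. At rest its face tilts 0.3 rad towards the dispenser, at the stop 0.3 rad outwards.
- pad_right (a point): Centre of the top face of the black rubber pad (50 x 46 mm) on the outer end of the right (-y) lever, about 177 mm above the worktop at rest. Moves with the lever: pushed to the stop it sinks 59 mm, shifting sideways under 10 mm. At rest its face tilts 0.3 rad towards the dispenser, at the stop 0.3 rad outwards.
- gate_left: Aluminium gate plate of the left (+y) lane, 76 wide x 4 x 42 mm high, upright across the lane; origin at the middle of its lower edge. Shut, this edge stands 61 mm above the worktop (16 mm above the ramp); the lever lifts it by up to 53 mm.
- gate_right: Aluminium gate plate of the right (-y) lane, 76 wide x 4 x 42 mm high, upright across the lane; origin at the middle of its lower edge. Shut, this edge stands 61 mm above the worktop (16 mm above the ramp); the lever lifts it by up to 53 mm.
- water_bottle: Bystander: clear water bottle, 65 mm across, 215 mm tall; origin at its foot.
- citrus_press: Bystander: yellow hand citrus press lying flat, 79 x 222 x 50 mm; origin at its underside.
- salt_shaker: Bystander: glass shaker with a grey cap, 44 mm across, 90 mm tall; origin at its foot.
- pepper_shaker: Bystander: a like shaker, 44 mm across, 90 mm tall; origin at its foot.
- peeler: Bystander: dark green peeler, 170 x 25 x 18 mm; origin at its underside.
- lemon: The whole lemon, its origin at its underside as it first lies, 25 mm below its centre; it turns as it rolls, so use the centre for its place.
- lime: The whole lime, its origin at its underside as it first lies, 24.5 mm below its centre; it turns as it rolls.
Not all that is in view belongs to the job. Leave any purple look-alike of the lemon alone. There is more than one size of the lime; the job needs the larger.

How it is judged:
On the way, in this order (a step that is already met when the one before it is completed fails the run):
1. the lever of the lemon's lane is pressed down, lifting its gate (((y of lime_center in the frame of dispenser below 0 m and value of joint lever_left above 0.25 rad) or (y of lime_center in the frame of dispenser above 0 m and value of joint lever_right above 0.25 rad))), for 0.1 s.
2. the lemon has rolled out into the front tray (x of lemon_center in the frame of dispenser between -0.155 and -0.045 m and y of lemon_center in the frame of dispenser between -0.092 and 0.092 m and z of lemon_center in the frame of dispenser below 0.06 m), for 0.1 s.
At the end, for the whole second after the job is handed in: The lemon lies at rest (under 0.03 m/s) in the front tray, the lime is still in its lane behind its gate, and both levers are back up (within 0.06 rad of rest), so both gates are shut (all of step 2 and linear speed of lemon below 0.03 m/s and x of lime_center in the frame of dispenser between 0.01 and 0.12 m and z of lime_center in the frame of dispenser below 0.12 m and value of joint each of lever_left, lever_right below 0.06 rad); the robot touches nothing.
It fails at once if the lime's gate is opened (its lever past 0.15 rad) ((y of lime_center in the frame of dispenser above 0 m and value of joint lever_left above 0.15 rad) or (y of lime_center in the frame of dispenser below 0 m and value of joint lever_right above 0.15 rad)).
It fails at once if the robot touches, pinches or lifts the fruit (contact force between any of the arm, the fingers and lemon above 0.5 N or height (world z) of any of lemon_center, lime_center above 0.14 m or contact force between any of the arm, the fingers and lime above 0.5 N).
It fails at once if a gate is moved by hand (contact force between any of the fingers, the arm and gate_left above 1 N or contact force between any of the fingers, the arm and gate_right above 1 N).
It fails at once if a bystander is shifted by more than 20 mm (distance of any of water_bottle, citrus_press, salt_shaker, pepper_shaker, peeler from where it was at the start of the episode above 0.02 m).
It also fails if it takes over 38 s, if anything falls off the work surface, if the arm or the gripper's body presses on something with over 40 N, if the wrist force passes 120 N, or if a joint passes its speed limit or range.

## Working session

There is one attempt and no reset: what is moved stays moved. The work goes in short steps, each a Python script; the robot and the scene stay as the last script left them, time stands still between calls to the robot, and variables do not carry over. Pictures are saved under pics/ and viewed, about 8 in all and at most 12, crops included, and the job is handed in when it is done.

```bash
mkdir -p pics; cat > h.py <<'E'
import numpy as np, cv2
from rig import *
def snap(n,f):
    p=camera_params(n); im,d=camera(n)
    cv2.imwrite(f'pics/{f}.png',im[:,:,::-1]); np.savez(f'pics/{f}.npz',im=im,d=d,K=p['K'],W=p['world_to_cam'])
def pt(f,u,v,r=1):
    z=np.load(f'pics/{f}.npz'); K=z['K']; w=z['d'][v-r:v+r+1,u-r:u+r+1]; w=w[w>0]
    d=np.median(w); c=np.array([(u-K[0,2])*d/K[0,0],-(v-K[1,2])*d/K[1,1],-d,1])
    return (np.linalg.inv(z['W'])@c)[:3]
E
python3 - <<'E'
from h import *
snap('scene','s1'); snap('top','t1'); print(readout.read_state()['t'], readout.read_state()['tool_rot'])
E
```

```text
0.1 [-3.09704859e+00 -5.16930601e-01  5.37034370e-04]
```

View pics/s1.png

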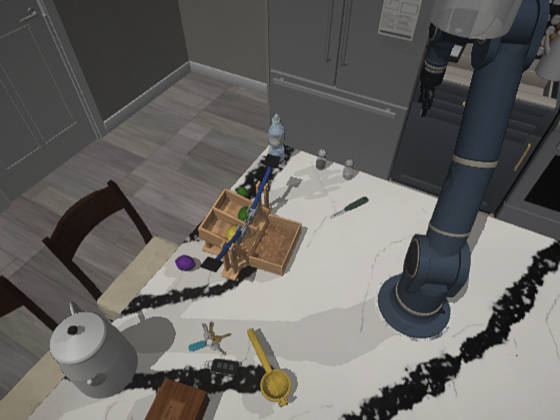

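View pics/t1.png

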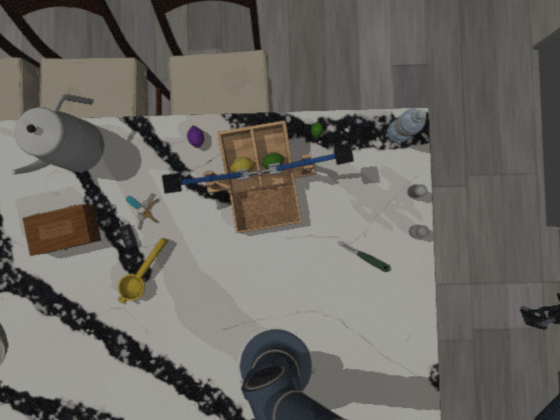

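The top view shows the dispenser with its tray towards the robot. The lemon (242,165) is in the left lane and the larger lime (273,160) in the right. The left pad is at about (172,183) and the right pad at (344,154).

```bash
python3 - <<'E'
from h import *
for n,u,v in [('padL',172,183),('padR',344,154),('lemon',242,165),('lime',273,160),('leverLmid',195,181),('purple',196,135),('tray',265,210),('kettle',80,140)]: print(n,pt('t1',u,v).round(3))
print('sc padL',pt('s1',211,264).round(3),'sc padR',pt('s1',272,160).round(3))
z=np.load('pics/t1.npz')
# pad segmentation: dark pixels at height >0.14
K=z['K'];d=z['d'];v,u=np.mgrid[:420,:560];c=np.stack([(u-K[0,2])*d/K[0,0],-(v-K[1,2])*d/K[1,1],-d,np.ones_like(d)],-1)
P=(c@np.linalg.inv(z['W']).T)[...,:3]
m=(z['im'].max(-1)<60)&(P[...,2]>.13)&(P[...,2]<.22)
for nm,sl in [('L',(slice(165,200),slice(155,190))),('R',(slice(135,172),slice(328,362)))]:
    q=P[sl][m[sl]]; print(nm,len(q),q.mean(0).round(3),q.min(0).round(3),q.max(0).round(3))
im=cv2.imread('pics/t1.png')[100:250,130:370]; cv2.imwrite('pics/t1c.png',cv2.resize(im,None,fx=3.3,fy=3.3,interpolation=2))
E
```

```text
padL [0.535 0.254 0.177]
padR [ 0.599 -0.196  0.177]
lemon [0.588 0.077 0.103]
lime [ 0.6   -0.01   0.102]
leverLmid [0.542 0.199 0.15 ]
purple [0.688 0.215 0.048]
tray [0.463 0.019 0.013]
kettle [0.663 0.514 0.141]
sc padL [0.535 0.26  0.179] sc padR [ 0.6   -0.195  0.177]
L 312 [0.537 0.254 0.177] [0.512 0.23  0.156] [0.562 0.279 0.186]
R 319 [ 0.602 -0.194  0.177] [ 0.576 -0.216  0.161] [ 0.628 -0.171  0.186]
```

View pics/t1c.png

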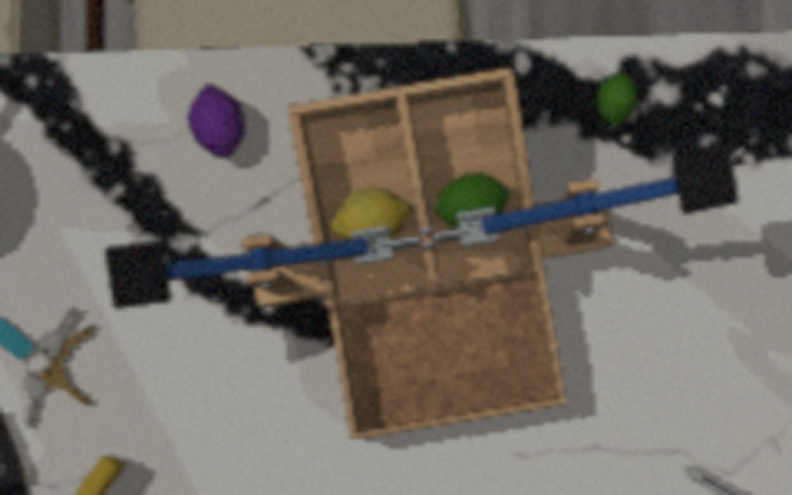

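```bash
python3 - <<'E'
from h import *
L=np.array([.537,.254,.177]);R=np.array([.602,-.194,.177]);y=(L-R)/np.linalg.norm(L-R)
yaw=np.arctan2(-y[0],y[1]);print('yaw',yaw,'org',(L+R)/2,'span',np.linalg.norm(L-R))
T=L+y*.004; 
best=None
for k in (0,1):
    a=(yaw+np.pi/2)/2+k*np.pi/2; rot=np.pi*np.array([np.cos(a),np.sin(a),0])
    q=planner.inverse_kinematics([T[0],T[1],.45],rot); print(k,None if q is None else np.round(q,2))
    if q is not None and (best is None or abs(q[6])<abs(best[0])): best=(q[6],rot)
rot=best[1]; np.savez('plan.npz',T=T,rot=rot,y=y,o=(L+R)/2)
move_gripper(0.0,20)
p=readout.read_state()['ee_pos']; bot.movel([p[0],p[1],.5],vel=.2)
bot.move_pose([T[0],T[1],.45],rot)
bot.movel([T[0],T[1],.173+.2],vel=.15)
s=readout.read_state();print(s['t'],s['ee_pos'],s['gripper_width'],s['wrist_force'],s['qpos'])
snap('wrist','w1');snap('scene','s2')
a=cv2.imread('pics/s2.png')[90:330,120:400];cv2.imwrite('pics/s2c.png',cv2.resize(a,None,fx=2,fy=2))
b=cv2.imread('pics/w1.png');b=cv2.resize(b,(640,480));cv2.imwrite('pics/w1.png',b)
E
```

```text
yaw 0.14408386773807275 org [0.5695 0.03   0.177 ] span 0.4526908437333364
0 [ 0.23  0.5  -1.07  1.63  0.46  1.28 -0.77]
1 [ 0.28  0.56 -1.17  1.63  0.53  1.31  2.31]
5.4833 [0.53666218 0.25830364 0.373717  ] -0.00045702268498906115 [ 0.39299923  0.9857743  -0.07970941] [ 0.17621524  0.55379603 -0.98117877  1.72537549  0.50264325  1.13615937
 -0.81080776]
```

View pics/s2c.png

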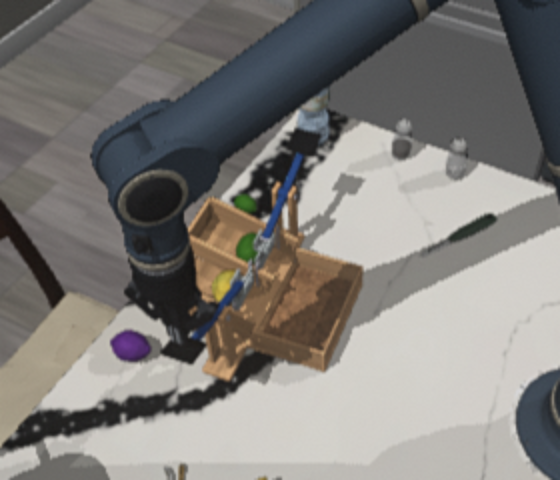

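View pics/w1.png

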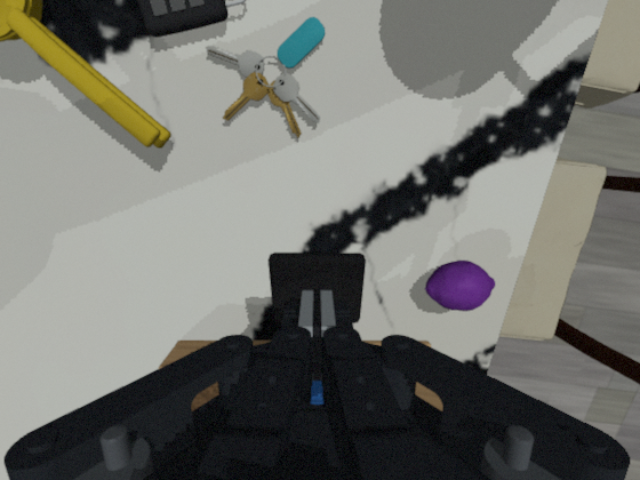

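The scene crop shows the fingertips over the left pad at (183,350). In the wrist view the tips (318,295) are centred on the pad, which spans x 270–365. Next I press in steps and watch the force.

```bash
python3 - <<'E'
from h import *
z=np.load('plan.npz');T=z['T']
for tip in (.185,.165,.145,.135,.128,.123,.119):
    bot.movel([T[0],T[1],.173+tip],vel=.06)
    s=readout.read_state();f=s['wrist_force'];print(tip,round(s['t'],2),s['ee_pos'].round(4) if hasattr(s['ee_pos'],'round') else s['ee_pos'],np.round(f,1))
    if f[2]>14: break
bot.hold(1.0);snap('top','t2');snap('scene','s3')
a=cv2.imread('pics/s3.png')[160:300,160:340];b=cv2.imread('pics/t2.png')[110:250,130:370]
cv2.imwrite('pics/c3.png',np.hstack([cv2.resize(a,(400,311)),cv2.resize(b,(400,311))]))
print(readout.read_state()['t'])
E
```

```text
0.185 5.98 [0.5363 0.2578 0.3575] [-0.2 -0.1  0.1]
0.165 6.47 [0.5364 0.258  0.3377] [-0.6  0.6  0.7]
0.145 6.95 [0.5364 0.2579 0.3179] [0.1 0.8 2.6]
0.135 7.27 [0.5364 0.2581 0.3084] [-1.4  2.6  4.2]
0.128 7.53 [0.5364 0.258  0.3014] [-1.1  2.9  5. ]
0.123 7.78 [0.5365 0.2577 0.2964] [-1.3  1.3  5. ]
0.119 8.03 [0.5365 0.2579 0.2946] [-4.7 -2.4 17.4]
9.1333
```

View pics/c3.png

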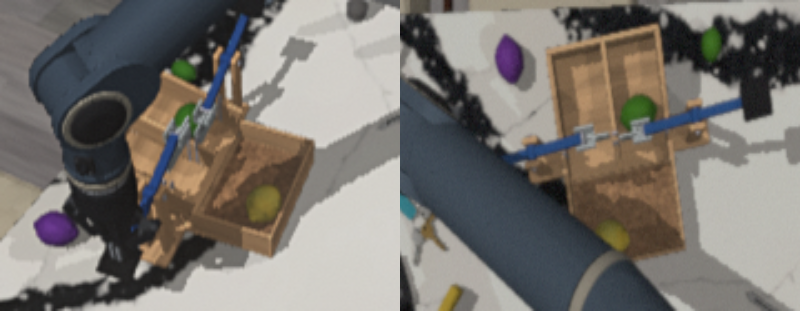

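The stop is reached (17 N). In both crops the lemon lies in the front tray (left crop 262,203; right crop 612,237), and the lime is still in its lane. Now I release the lever.

```bash
python3 - <<'E'
from h import *
z=np.load('plan.npz');T=z['T'];rot=z['rot']
bot.movel([T[0],T[1],.173+.19],vel=.06)
bot.movel([T[0],T[1],.46],vel=.15)
q=list(readout.read_state()['qpos']);q2=q[:];q2[0]+=.5
bot.movej(q2)
bot.hold(.5)
snap('top','t3');snap('scene','s4')
s=readout.read_state();print(s['t'],s['ee_pos'],np.round(s['wrist_force'],1))
a=cv2.imread('pics/s4.png')[100:300,160:380];b=cv2.imread('pics/t3.png')[100:300,130:430]
cv2.imwrite('pics/c4.png',np.hstack([cv2.resize(a,(390,355)),cv2.resize(b,(410,355))]))
E
```

```text
13.0 [ 0.59414021 -0.03102356  0.45900148] [ 0.5  0.6 -0.1]
```

View pics/c4.png

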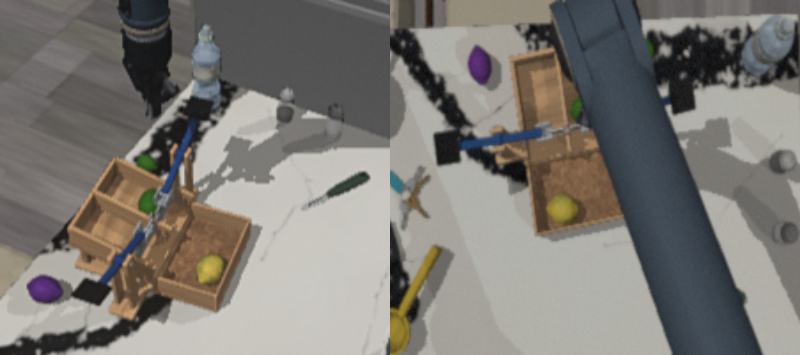

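The lever is back up (pad at left crop 92,291), the lemon is in the tray (210,268) and the lime is behind its gate (150,200). I'll check the numbers before handing in.

```bash
python3 - <<'E'
from h import *
pl=np.load('plan.npz');o=pl['o'];y=pl['y'];x=np.array([y[1],-y[0],0])
def D(p): d=p-o; return np.round([d@x,d@y,p[2]],3)
def px(i,u,v): return (int(160+u*220/390),int(100+v*200/355)) if i=='s' else (int(130+(u-390)*300/410),int(100+v*200/355))
print('padL',D(pt('t3',*px('t',447,147))),'padR',D(pt('t3',*px('t',683,95))))
print('padL s',D(pt('s4',*px('s',92,291))),'padR s',D(pt('s4',*px('s',201,108))))
print('lemon',D(pt('t3',*px('t',563,209))),D(pt('s4',*px('s',210,268))),'lime surf',D(pt('s4',*px('s',149,201))))
snap('scene','s5');print('move', D(pt('s5',*px('s',210,268))), np.abs(np.load('pics/s5.npz')['im'][230:270,260:300].astype(int)-np.load('pics/s4.npz')['im'][230:270,260:300]).mean())
E
```

```text
padL [0.001 0.228 0.178] padR [-0.001 -0.228  0.178]
padL s [0.    0.23  0.179] padR s [-0.007 -0.225  0.18 ]
lemon [-0.124  0.031  0.062] [-0.126  0.045  0.06 ] lime surf [ 0.023 -0.03   0.099]
move [-0.127  0.045  0.061] 1.1229166666666666
```

```bash
python3 -c "
from rig import *
finish_job()"
```

```text
the job is handed in; nothing more can be done
```

The lemon is in the front tray and its gate is shut. I pressed the left lever's pad to its stop with closed fingertips (17 N at the stop) and held it for 1 s. I then let the lever come back up, backed off and handed in at about 13 s.

Last checks before handing in:
- **Lemon:** its top surface was measured at x about -0.125 m, y about 0.03 to 0.045 m and 61 mm up in the dispenser frame. That puts its centre about 36 mm up, inside the tray. Its position matched within about 1 mm between two successive pictures, so it was at rest.
- **Levers:** both pads were back at 178–180 mm, against about 177 mm at rest.
- **Lime:** it was still behind its gate, with its near surface at x about 0.023 m.
- **Robot:** it was clear of everything, with the wrist force near zero.

The bystanders were only looked at in the last pictures, not measured. Those in view showed no shift, and the arm hid part of the top view. No check failed or disagreed.

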